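# Lock a jaw insert into its cleaning fixture

## Task

Lock the serrated jaw insert into the cleaning fixture, ready for brushing: push it along its pocket until it is fully home against the end stop, then push the bolt's handle along the slot so that the bolt runs all the way out behind the insert, round the corner, and fully down to the end of the locking leg. Only push with the fingers, lift nothing, and leave the spare insert, the brush and the block of test bars where they are.

Things in the scene. Friction and masses are not known exactly. Their poses are not given: they have to be found in the camera images.
- fixture: Cleaning fixture screwed down to the worktop: painted base plate 150 (x) x 190 (y) x 12 mm, from x = -71 to +79 and y = -98 to +92 mm in this frame. Origin on the worktop, z up. It carries a pocket for the insert (see pocket_mouth) and, on the -y side of the pocket's mouth, a bolt in a housing (see bolt_nose, slot_corner). All mm below are in this fixture frame.
- pocket_mouth (a point): Point at x = 0, y = 50, z = 18 mm, where the open-ended pocket begins. It runs along x on the plate: two steel rails 7 mm high from x = 6 to 51.5, 28 mm apart, and a 10 mm high end stop whose face is at x = 51.5. The mouth opens to -x; the plate in front of it (to x = -71) is bare.
- insert_center (a point): Centre of the insert to push: loose steel block 50 mm long (along x of the fixture), 25 wide, 12 high, serrated on top, 0.11 kg, flat on the plate (top at z = 24 mm), its leading end between the rails, its rear end sticking out of the mouth to -x. Fully home its centre is at x = 26.5, y = 50 mm and its rear end at x = 1.5 mm. It starts 14 to 28 mm short of that.
- bolt_nose (a point): Tip of the round steel bolt, 14 mm diameter, axis along y at x = -9, z = 22 mm. Pushed to +y it crosses the mouth behind the insert; it passes only if the insert is within about 3 mm of the stop. Tip at y = 10 mm drawn back, y = 60 mm all the way out.
- slot_corner (a point): Point at x = -9, y = -12, z = 36 mm, the corner of the 11 mm wide L-shaped slot that guides the handle's 8 mm stem. One leg runs from here along the housing's top to -y (stem at y = -62 with the bolt drawn back), the locking leg over the edge and down the -x side. Housing: aluminium block x = -25 to +7, y = -82 to +8, top z = 36 mm, with 6 mm high feet.
- knob_center (a point): Centre of the 18 mm black ball knob on the handle, 48 mm from the bolt's axis. Upright it is 70 mm above the worktop; fully down it is 39 mm above it and 45 mm to -x of the bolt's axis.
- bolt (a joint): Slide of the bolt, m: 0 = drawn back, 0.050 = all the way out to +y (hard stop). Stays where it is left; takes about 2 to 4 N. Starts between 0 and 0.008.
- handle (a joint): Swing of the handle about the bolt's axis, rad: 0 = upright, 1.20 = fully down in the locking leg (hard stop), leaning to -x of the fixture. It can swing only when the bolt is all the way out, and then locks it. Stays where it is left; takes 1 to 2 N at the knob; a finger pressing from above should travel outward with the knob. In the long leg it has about 0.15 rad of play.
- spare_insert: A second serrated insert, 25 x 50 x 12 mm, on the worktop beyond the fixture: leave alone. Origin under its centre.
- brush: Flat dust brush with a wooden handle, 32 x 186 x 13 mm, lying to the right of the fixture: leave alone. Origin under its centre, its length along its y.
- bar_block: Black slotted block with upright test bars, 52 x 100 x 90 mm, standing beyond the fixture to the right: leave alone. Origin under its centre.
Mind the look-alikes: they are no part of the job. What is shaped like the part that bears insert_center but purple is not meant.

How it is judged (in metres and radians):
On the way, in this order (a step that is already met when the one before it is completed fails the run):
1. the insert is home against the end stop (x of insert_center in the frame of fixture above 0.0235 m), for 0.1 s.
2. the bolt is all the way out behind the insert (value of joint bolt above 0.046 m), for 0.05 s.
At the end, for the whole second after the job is handed in: The insert lies flat in the pocket within 3.7 mm of the end stop, the bolt is all the way out behind it (at least 46 of 50 mm), and the handle is down in the locking leg (at least 1.08 of 1.20 rad) (x of insert_center in the frame of fixture above 0.0228 m and y of insert_center in the frame of fixture between 0.046 and 0.054 m and angle between insert_center's own z axis and vertical below 0.06 rad and value of joint bolt above 0.046 m and value of joint handle above 1.08 rad); the robot touches nothing.
It fails at once if the insert is lifted (height (world z) of insert_center above 0.026 m).
It fails at once if the spare insert is moved or lifted (distance of spare_insert from where it was at the start of the episode above 0.02 m).
It fails at once if the brush is moved or lifted (distance of brush from where it was at the start of the episode above 0.02 m).
It fails at once if the block of test bars is moved or lifted (distance of bar_block from where it was at the start of the episode above 0.02 m).
It also fails if it takes over 58 s, if anything falls off the work surface, if the arm or the gripper's body presses on something with over 40 N, if the wrist force passes 120 N, or if a joint passes its speed limit or range.

## Robot

A 6-joint arm with a two-finger parallel gripper is mounted at the origin on the work surface; the furniture and walls round the work are solid. World frame = base frame: x ahead of the robot, y to its left, z up, the work surface at z = 0. Lengths are in mm, angles in rad, forces in N, time in s.
With the tool pointing down it reaches from about 275 to 775 mm from the base axis. Payload 14.6 kg.
Tool frame: the origin (TCP) lies at the very end of the fingers, on their centre line; the grasp point (between the pads) lies bot.grip_depth behind it (bot.grip_depth is the distance from the TCP to the grasp point, in mm); z points along the fingers, y is the direction in which the jaws open and shut (so a half turn about z gives the same grasp; the last joint's range is limited). The gripper opens to 85 mm and grips with 20 to 120 N. Pads are 22 mm wide; open, the fingers measure 114 mm over their backs; the gripper's body (76 mm by 85 mm) begins 54 mm behind the grasp point. The pads swing forward as they close: fully open they stand 13 mm farther back than shut.
Start: joints at [-1.47, 0.263, -0.048, 1.259, 0, 1.415], TCP at [132.829, -507.922, 231.278] pointing down, gripper open.
Joint ranges: [-2.65, 2.65], [-0.89, 1.7], [-1.18, 1.37], [-2.13, 2.11], [-1.35, 1.29], [-3.14, 3.14]. Speed limits (rad/s): [1.89, 1.89, 2.57, 2.79, 3.14, 3.14].

## Interface

Orientations are given as [roll, pitch, yaw] about the fixed x, y, z axes, in that order (R = Rz(yaw) Ry(pitch) Rx(roll)).
In Python, from station import bot gives the robot as it stands. The module is installed in compiled form; this text tells all that it offers.
- The arm moves only by the shell command python3 -m pendant 'ROWS'. ROWS is text: rows parted by semicolons, each of 7 numbers parted by spaces: the shift along the world's x, y, z in cm, then the turn, a rotation vector about the world's x, y, z in degrees, then the closure, from 0 (fully open) to 1 (shut). A call has 1 to 5 rows; each row shifts and turns the commanded pose from where the row before left it; what a row does not reach is not made up. A row lasts 1/12 s, in which the tool goes at most 41.7 mm and 7.16 degrees, less where a joint would pass 70% of its speed; a pose out of reach is approached as far as the arm can. A call is refused whole if a number of a shift passes 4.17 or a number of a turn 7.16, either way. A call with a gripper value outside its range is refused whole. The fingers move at their own pace and stop on an object; the grip force is fixed at half the most. Time passes only in rows, so rows that do not move let the fingers close. It gives the time, the measured TCP pose, the force and the opening at its end, in the units of the state.
- bot.observe(): the state, without advancing time (a new reading comes with each control period).
- bot.read_camera(name): name is "side" or "top"; returns a dict with "color" (480x640x3 uint8, red, green, blue), "camera_matrix" (3x3 intrinsics, pixels), "rvec" (rotation vector, rad) and "tvec" (3), from world to camera coordinates, as OpenCV has them. Camera axes: x right, y down, z forward; pixel columns grow to the right and rows downward; lengths in mm; the calibration is good to about 2 mm. A picture is of the moment at which its call begins. There is no depth.
- bot.hand_in(): hands the job in, once; it reports no verdict.
The state is a dict: "time_s": time; "joint_positions": joint angles; "joint_vel": joint speeds; "joint_torque": joint torques, N m; "tool_pos": TCP position; "eef_rot": TCP orientation; "wrist_force": force on the tool from outside, world axes, zero at the start; "moment": the same for the moment, N m; "width": finger opening in mm.
Only numpy, scipy, OpenCV 4.12 (cv2) and the standard library are available. Lean on these libraries where they do the work, as an engineer would, in place of code of your own. Each camera call takes 0.05 s, during which the arm holds its last target.

## Working session

There is one attempt and no reset: what is moved stays moved. The work goes in short steps, Python scripts to look and compute and a shell command to move; the robot and the scene stay as the last step left them, time stands still between calls to the robot, and variables do not carry over. Pictures are saved under pics/ and viewed, and the job is handed in when it is done.

```bash
mkdir -p pics; python3 - <<'E'
from station import bot
import cv2
print(bot.observe(), bot.grip_depth)
for n in("side","top"):
    r=bot.read_camera(n)
    cv2.imwrite(f"pics/{n}0.png",r["color"][:,:,::-1])
    print(n,r["camera_matrix"],r["rvec"],r["tvec"])
E
```

```text
{'time_s': 0.0, 'joint_positions': array([-1.47030253e+00,  2.63536775e-01, -4.89546844e-02,  1.25940888e+00,
        3.40376584e-05,  1.41548541e+00]), 'joint_vel': array([ 0.00162597,  0.00016823,  0.00025426,  0.00164235, -0.00050989,
       -0.0001678 ]), 'joint_torque': array([ 2.28571575e-03, -6.37618017e+01,  3.84561539e+01,  1.39964520e-02,
        9.94027823e-05, -1.82836743e-05]), 'tool_pos': array([ 132.80759381, -507.62985718,  230.81141036]), 'eef_rot': array([-3.14050720e+00, -2.04404454e-04,  2.55804579e-01]), 'wrist_force': array([-0.00542414,  0.87111239,  0.52367279]), 'moment': array([ 0.01148445,  0.00056102, -0.01001528]), 'width': 85.53568445323567} 18.700000000000003
side [[458.37337732   0.         318.06270246]
 [  0.         458.37337732 241.60547975]
 [  0.           0.           1.        ]] [ 2.25243697 -0.37717172  0.16427071] [-541.94674501  175.31898797  786.93776442]
top [[551.19802349   0.         320.64800564]
 [  0.         551.19802349 239.54602924]
 [  0.           0.           1.        ]] [ 2.10554981 -2.16970674  0.15920714] [  1.38134677 552.12098269 855.24615861]
```

View pics/side0.png

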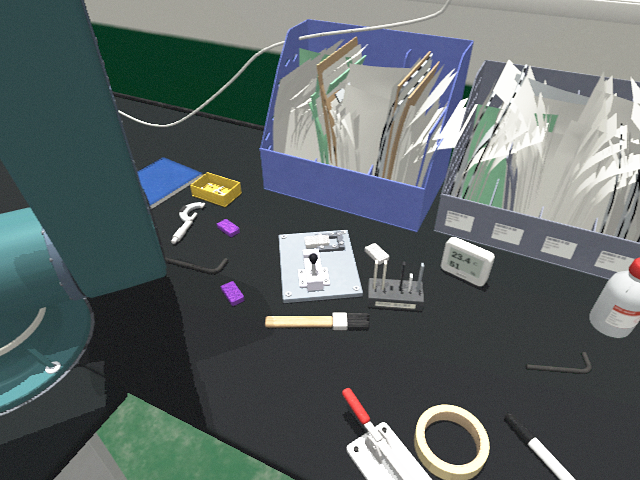

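View pics/top0.png

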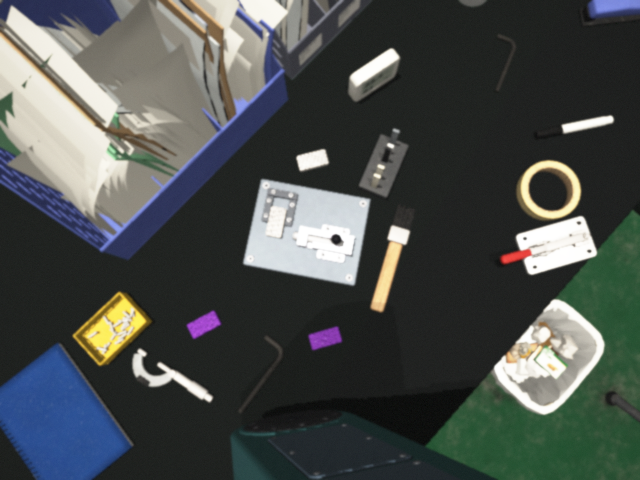

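```bash
python3 - <<'E'
import cv2
a=cv2.imread("pics/top0.png")[165:300,230:390]; cv2.imwrite("pics/topc.png",cv2.resize(a,None,fx=4.4,fy=4.4,interpolation=cv2.INTER_CUBIC))
a=cv2.imread("pics/side0.png")[220:310,265:375]; cv2.imwrite("pics/sidec.png",cv2.resize(a,None,fx=6,fy=6,interpolation=cv2.INTER_CUBIC))
E
```

```text
(no output)
```

View pics/topc.png

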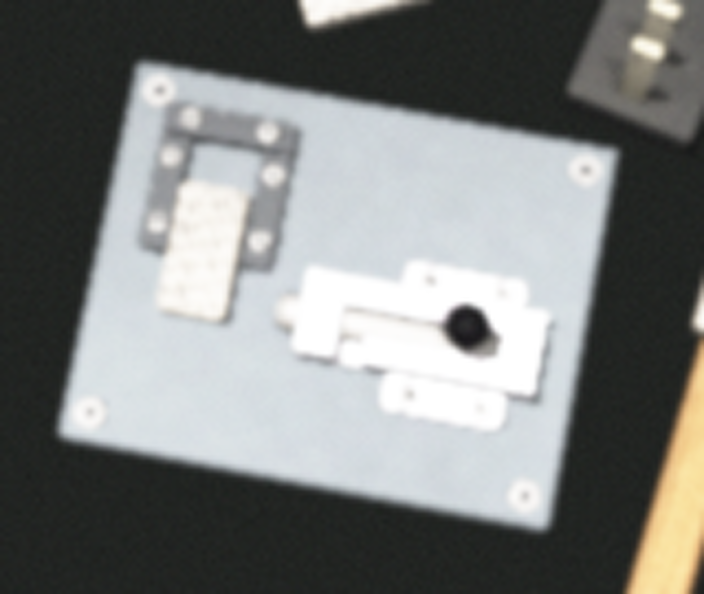

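View pics/sidec.png

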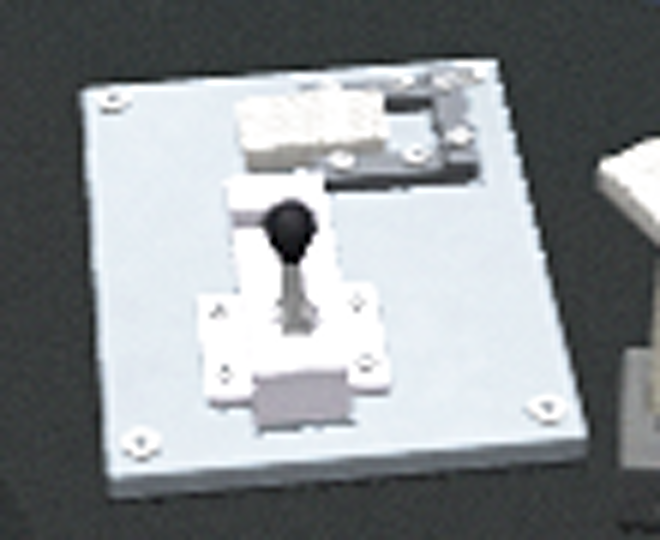

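```bash
cat > h.py <<'E'
import numpy as np, cv2
from scipy.optimize import least_squares
K={'side':np.array([[458.37337732,0,318.06270246],[0,458.37337732,241.60547975],[0,0,1]]),'top':np.array([[551.19802349,0,320.64800564],[0,551.19802349,239.54602924],[0,0,1]])}
RT={'side':(np.array([2.25243697,-0.37717172,0.16427071]),np.array([-541.94674501,175.31898797,786.93776442])),'top':(np.array([2.10554981,-2.16970674,0.15920714]),np.array([1.38134677,552.12098269,855.24615861]))}
def proj(c,P): return cv2.projectPoints(np.atleast_2d(np.array(P,float)),*RT[c],K[c],None)[0].reshape(-1,2)
def ray(c,uv,z):
    R=cv2.Rodrigues(RT[c][0])[0]; C=-R.T@RT[c][1]
    d=R.T@np.linalg.inv(K[c])@np.array([uv[0],uv[1],1.]); return C+d*(z-C[2])/d[2]
def crop(c,U,f,off): return (np.array(U,float)+.5)/f-.5+np.array(off)
def tri(uvt,uvs):
    def r(X): return np.r_[proj('top',X)[0]-uvt,proj('side',X)[0]-uvs]
    s=least_squares(r,[400,-300,40.]); return s.x,s.fun
E
python3 - <<'E'
from h import *
F=np.array([[79,92,12],[79,-98,12],[-71,-98,12],[-71,92,12]],float)
T=crop('top',[(138,62),(618,150),(548,528),(58,436)],4.4,(230,165))
S=crop('side',[(497,60),(588,437),(108,480),(82,92)],6,(265,220))
for i in range(4): print(ray('top',T[i],12),ray('side',S[i],12))
def W(p,F):
    c,s=np.cos(p[2]),np.sin(p[2]);return np.c_[p[0]+c*F[:,0]-s*F[:,1],p[1]+s*F[:,0]+c*F[:,1],F[:,2]]
for cams in('top','side','both'):
    def r(p):
        o=[]
        if cams!='side':o.append(proj('top',W(p,F))-T)
        if cams!='top':o.append(proj('side',W(p,F))-S)
        return np.concatenate(o).ravel()
    s=least_squares(r,[450,-100,0]);print(cams,s.x,np.round(s.fun,1))
p=s.x
def inv(P): 
    c,s=np.cos(p[2]),np.sin(p[2]);d=P[:2]-p[:2];return c*d[0]+s*d[1],-s*d[0]+c*d[1]
# insert top corners z=24 ; knob z 70
for U in [(182,180),(246,186),(226,322),(156,312)]:
    print('ins top',inv(ray('top',crop('top',U,4.4,(230,165)),24)))
for U in [(237,98),(385,92),(388,135),(247,155)]:
    print('ins side',inv(ray('side',crop('side',U,6,(265,220)),24)))
k,res=tri(crop('top',(467,326),4.4,(230,165)),crop('side',(291,231),6,(265,220)));print('knob',k,res,inv(k))
print(W(p,np.array([[0,50,18.],[-9,-62,70],[1.5,50,24]])), np.linalg.norm(p[:2]))
E
```

```text
[665.57418193  84.2568723   12.        ] [667.43428879  79.89270609  12.        ]
[ 624.57093971 -101.32189233   12.        ] [ 625.50086451 -102.70391073   12.        ]
[479.16218384 -68.56877493  12.        ] [479.52560592 -70.88965787  12.        ]
[519.76314284 116.60902204  12.        ] [520.49683701 112.11973559  12.        ]
top [ 5.69034056e+02  1.15408429e+01 -2.17901155e-01] [-0.  -0.3 -0.1 -0.2  0.1  0.4 -0.1  0.1]
side [ 5.70046740e+02  8.80558748e+00 -2.21550677e-01] [-0.3 -0.3  0.3  0.5 -0.1  0.2 -0.  -0.6]
both [ 5.69566653e+02  1.07433249e+01 -2.18939414e-01] [ 0.5 -0.6  0.4 -0.5  0.6  0.1  0.4 -0.3 -0.9 -0.9 -0.2 -0.2 -0.5 -0.5
 -0.6 -1.1]
ins top (np.float64(32.492072285656874), np.float64(64.5282068188695))
ins top (np.float64(34.76310736834476), np.float64(40.02179287689062))
ins top (np.float64(-18.210464006367843), np.float64(37.04393572750409))
ins top (np.float64(-19.416645604194716), np.float64(63.88310205799965))
ins side (np.float64(-15.96159940143143), np.float64(64.03839076509819))
ins side (np.float64(35.9350496072813), np.float64(61.1977276959818))
ins side (np.float64(34.01435944948012), np.float64(38.071064177987026))
ins side (np.float64(-15.195263503978847), np.float64(33.313022325304935))
knob [549.25969708 -39.33061248  66.93442226] [ 0.03971496 -0.31090814 -0.35544263  0.08511517] (np.float64(-8.946412429351748), np.float64(-53.28914861830846))
[[580.42637658  59.54974252  18.        ]
 [547.31543991 -47.82188256  70.        ]
 [581.89056911  59.22395081  24.        ]] 569.6679654798824
```

Candidates: white serrated insert in the pocket at top (277,220) / side (318,242), which is the one I want. The look-alikes are the purple blocks at top (204,325) and (325,338), and the white spare on the worktop at top (312,160). The crop shows the white insert between the rails on the plate, about 18 mm short of home.

```bash
cat >> h.py <<'E'
P=np.array([569.5,10.4,-0.219])
def f2w(x,y):
    c,s=np.cos(P[2]),np.sin(P[2]);return np.array([P[0]+c*x-s*y,P[1]+s*x+c*y])
def w2f(x,y):
    c,s=np.cos(P[2]),np.sin(P[2]);dx,dy=x-P[0],y-P[1];return np.array([c*dx+s*dy,-s*dx+c*dy])
def plan(*pts):
    from station import bot
    o=bot.observe();t=o['tool_pos'];print('t',round(o['time_s'],2),'tcp',t.round(1),'fix',w2f(*t[:2]).round(1),'rot',o['eef_rot'].round(3),'F',o['wrist_force'].round(1),'w',round(o['width'],1))
    print('need yaw turn deg',np.degrees(P[2]+np.pi/2-o['eef_rot'][2]).round(1))
    for x,y,z in pts:
        w=f2w(x,y); print((x,y,z),'world',w.round(1),'delta cm',((np.r_[w,z]-t)/10).round(2)); t=np.r_[w,z]
E
python3 - <<'E'
from h import *
plan((-50,50,150),(-50,50,16),(-35,50,16),(-13,50,16),(-40,50,16),(-40,50,120),(-9,-90,120))
E
```

```text
t 0.1 tcp [ 132.8 -507.7  230.9] fix [-313.7 -600.6] rot [-3.141 -0.     0.256] F [-0.2 -1.2 -0.9] w 85.3
need yaw turn deg 62.8
(-50, 50, 150) world [531.6  70.1] delta cm [39.87 57.78 -8.09]
(-50, 50, 16) world [531.6  70.1] delta cm [  0.    0.  -13.4]
(-35, 50, 16) world [546.2  66.8] delta cm [ 1.46 -0.33  0.  ]
(-13, 50, 16) world [567.7  62. ] delta cm [ 2.15 -0.48  0.  ]
(-40, 50, 16) world [541.3  67.9] delta cm [-2.64  0.59  0.  ]
(-40, 50, 120) world [541.3  67.9] delta cm [ 0.   0.  10.4]
(-9, -90, 120) world [541.2 -75.5] delta cm [ -0.02 -14.34   0.  ]
```

```bash
R='2 2.9 0 0 0 3.14 1;2 2.9 0 0 0 3.14 1;2 2.9 0 0 0 3.14 1;2 2.9 0 0 0 3.14 1;2 2.9 0 0 0 3.14 1'; true
python3 -m pendant '2 2.9 0 0 0 3.14 1;2 2.9 0 0 0 3.14 1;2 2.9 0 0 0 3.14 1;2 2.9 0 0 0 3.14 1;2 2.9 0 0 0 3.14 1'
python3 -m pendant '2 2.9 0 0 0 3.14 1;2 2.9 0 0 0 3.14 1;2 2.9 0 0 0 3.14 1;2 2.9 0 0 0 3.14 1;2 2.9 0 0 0 3.14 1'
```

```text
time_s: 0.52
tool_pos: [233.3, -361.3, 231.0]
eef_rot: [-3.141, -0.0, 0.532]
wrist_force: [0.8, 0.0, -0.3]
width: 25.5
time_s: 0.93
tool_pos: [333.3, -216.3, 231.2]
eef_rot: [-3.142, -0.0, 0.806]
wrist_force: [0.0, -1.8, 0.1]
width: 0.1
```

```bash

python3 -m pendant '2 2.9 0 0 0 3.14 1;2 2.9 0 0 0 3.14 1;2 2.9 0 0 0 3.14 1;2 2.9 0 0 0 3.14 1;2 2.9 0 0 0 3.14 1'
python3 -m pendant '2 2.9 0 0 0 3.14 1;2 2.9 0 0 0 3.14 1;2 2.9 0 0 0 3.14 1;2 2.9 0 0 0 3.14 1;1.8 2.6 0 0 0 3.1 1'
python3 -m pendant '0 0 -3 0 0 0 1;0 0 -3 0 0 0 1;0 0 -3 0 0 0 1;0 0 -3 0 0 0 1;0 0 0 0 0 0 1'
python3 - <<'E'
from h import *
from station import bot
plan((-50,50,16))
for n in("side","top"): cv2.imwrite(f"pics/{n}1.png",bot.read_camera(n)["color"][:,:,::-1])
E
```

```text
time_s: 1.35
tool_pos: [433.4, -71.1, 231.2]
eef_rot: [-3.141, 0.0, 1.081]
wrist_force: [0.7, -2.0, -0.2]
width: -0.2
time_s: 1.77
tool_pos: [531.5, 71.2, 231.0]
eef_rot: [-3.141, -0.0, 1.354]
wrist_force: [1.5, -0.6, 0.3]
width: 0.0
time_s: 2.18
tool_pos: [527.9, 69.2, 106.5]
eef_rot: [-3.134, 0.001, 1.351]
wrist_force: [-0.7, -0.0, -1.9]
width: 0.0
t 2.18 tcp [527.9  69.2 106.5] fix [-53.4  48.4] rot [-3.134e+00  1.000e-03  1.351e+00] F [-0.7 -0.  -1.9] w 0.0
need yaw turn deg 0.0
(-50, 50, 16) world [531.6  70.1] delta cm [ 0.37  0.08 -9.05]
```

View pics/side1.png

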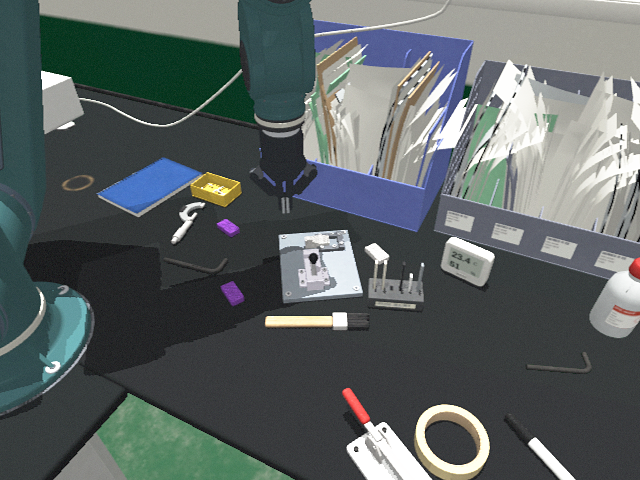

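View pics/top1.png

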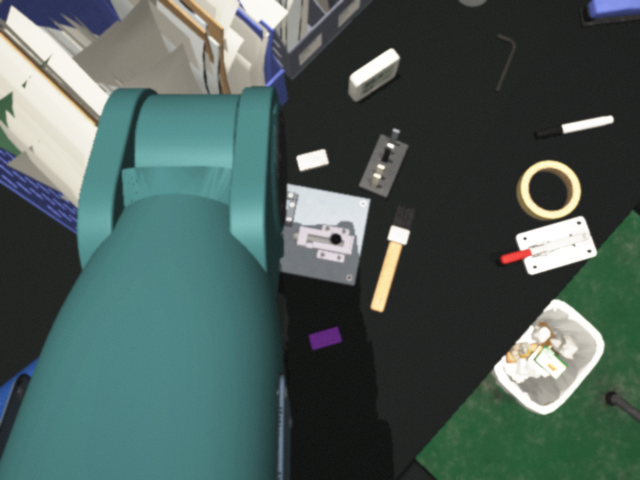

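```bash

python3 -m pendant '0 0 -2.5 0 0 0 1;0 0 -2.5 0 0 0 1;0 0 -2.5 0 0 0 1;0 0 -1 0 0 0 1;0 0 -0.5 0 0 0 1'
python3 -m pendant '0 0 -0.3 0 0 0 1;0 0 0 0 0 0 1;0 0 0 0 0 0 1'
python3 - <<'E'
from h import *
from station import bot
plan((-50,50,16))
im=bot.read_camera("side")["color"][:,:,::-1]
cv2.imwrite("pics/side2.png",cv2.resize(im[180:310,240:380],None,fx=5,fy=4.6,interpolation=cv2.INTER_CUBIC))
E
```

```text
time_s: 2.7
tool_pos: [531.4, 69.0, 21.7]
eef_rot: [3.141, -0.0, 1.351]
wrist_force: [-0.6, -0.2, 0.5]
width: -0.1
time_s: 2.95
tool_pos: [531.8, 69.0, 19.6]
eef_rot: [3.14, -0.0, 1.351]
wrist_force: [1.1, 0.1, 0.3]
width: -0.0
t 2.95 tcp [531.8  69.   19.6] fix [-49.6  49. ] rot [ 3.14  -0.     1.351] F [1.1 0.1 0.3] w -0.0
need yaw turn deg 0.0
(-50, 50, 16) world [531.6  70.1] delta cm [-0.02  0.1  -0.36]
```

View pics/side2.png

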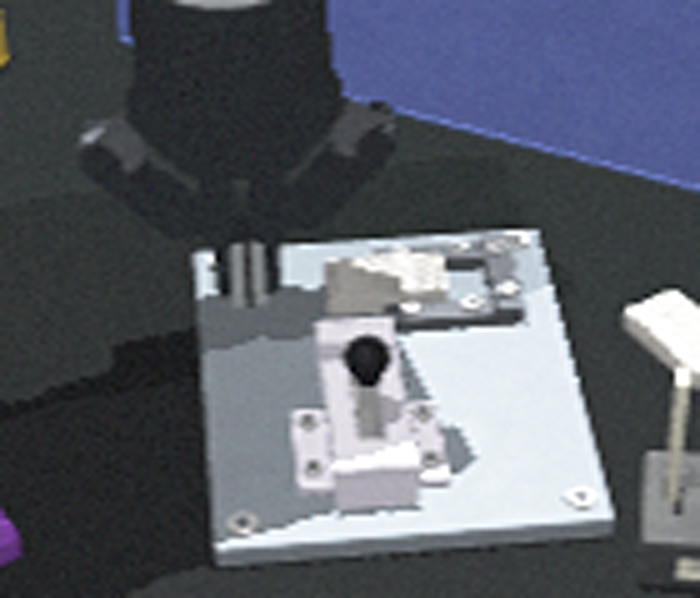

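Side view: the closed fingers stand behind the insert (crop (250,300)), clear of housing and knob, and aligned with the pocket. I'll lower them a little and push.

```bash

python3 -m pendant '0 0.1 -0.35 0 0 0 1;0.78 -0.17 0 0 0 0 1;0.78 -0.17 0 0 0 0 1;0 0 0 0 0 0 1;0 0 0 0 0 0 1'
python3 -m pendant '0.39 -0.09 0 0 0 0 1;0.39 -0.09 0 0 0 0 1;0 0 0 0 0 0 1'
python3 - <<'E'
from h import *
plan()
E
```

```text
time_s: 3.42
tool_pos: [547.1, 66.5, 14.7]
eef_rot: [3.141, -0.0, 1.351]
wrist_force: [-0.1, 0.3, 0.0]
width: 0.2
time_s: 3.67
tool_pos: [554.9, 64.7, 14.8]
eef_rot: [3.141, -0.0, 1.351]
wrist_force: [0.7, -0.0, 0.5]
width: -0.1
t 3.67 tcp [554.9  64.7  14.8] fix [-26.   49.8] rot [ 3.141 -0.     1.351] F [ 0.7 -0.   0.5] w -0.1
need yaw turn deg 0.0
```

```bash

python3 -m pendant '0.29 -0.065 0 0 0 0 1;0.29 -0.065 0 0 0 0 1;0 0 0 0 0 0 1;0 0 0 0 0 0 1'
python3 -m pendant '0.29 -0.065 0 0 0 0 1;0 0 0 0 0 0 1;0 0 0 0 0 0 1'
python3 - <<'E'
from h import *
from station import bot
plan()
im=bot.read_camera("side")["color"][:,:,::-1]
cv2.imwrite("pics/side3.png",cv2.resize(im[200:290,260:380],None,fx=6,fy=6,interpolation=cv2.INTER_CUBIC))
E
```

```text
time_s: 4.0
tool_pos: [560.2, 63.5, 14.7]
eef_rot: [3.141, -0.0, 1.351]
wrist_force: [0.8, 0.3, 0.1]
width: -0.3
time_s: 4.25
tool_pos: [563.1, 62.9, 14.8]
eef_rot: [3.141, -0.0, 1.351]
wrist_force: [0.3, 0.3, 0.2]
width: -0.1
t 4.25 tcp [563.1  62.9  14.8] fix [-17.7  49.8] rot [ 3.141 -0.     1.351] F [0.3 0.3 0.2] w -0.1
need yaw turn deg 0.0
```

View pics/side3.png

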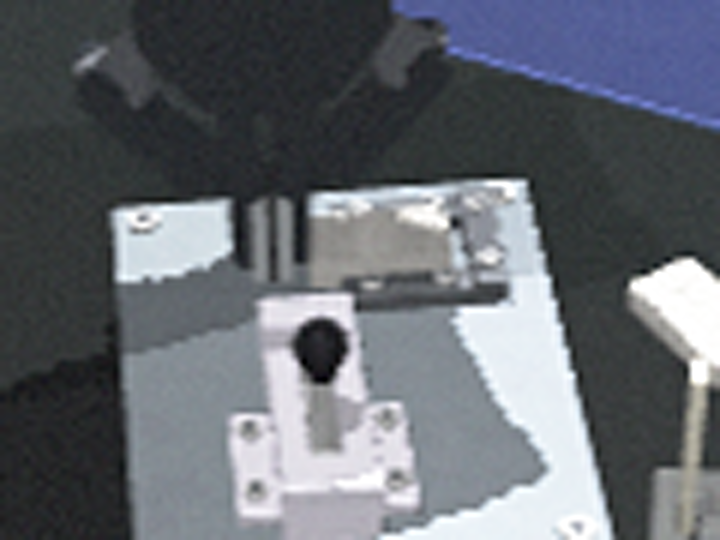

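The insert is moving with the fingers. Its leading end is now at crop x≈450 and the stop is at ≈468, so a few mm remain.

```bash

python3 -m pendant '0.2 -0.045 0 0 0 0 1;0 0 0 0 0 0 1;0 0 0 0 0 0 1'
python3 -m pendant '0.15 -0.033 0 0 0 0 1;0 0 0 0 0 0 1;0 0 0 0 0 0 1'
python3 -m pendant '0.1 -0.022 0 0 0 0 1;0 0 0 0 0 0 1;0 0 0 0 0 0 1'
python3 - <<'E'
from h import *
plan()
E
```

```text
time_s: 4.55
tool_pos: [565.0, 62.4, 14.8]
eef_rot: [3.142, -0.0, 1.351]
wrist_force: [1.1, -0.2, 0.1]
width: 0.1
time_s: 4.8
tool_pos: [566.5, 62.1, 14.8]
eef_rot: [3.142, -0.0, 1.351]
wrist_force: [0.3, -0.2, 0.1]
width: -0.0
time_s: 5.05
tool_pos: [567.5, 61.9, 14.8]
eef_rot: [3.142, -0.0, 1.351]
wrist_force: [0.8, 0.3, 0.4]
width: 0.2
t 5.05 tcp [567.5  61.9  14.8] fix [-13.2  49.9] rot [ 3.142 -0.     1.351] F [0.8 0.3 0.4] w 0.2
need yaw turn deg 0.0
```

```bash

python3 -m pendant '0.1 -0.022 0 0 0 0 1;0 0 0 0 0 0 1;0 0 0 0 0 0 1'
python3 -m pendant '0.1 -0.022 0 0 0 0 1;0 0 0 0 0 0 1;0 0 0 0 0 0 1'
python3 -m pendant '0.1 -0.022 0 0 0 0 1;0 0 0 0 0 0 1;0 0 0 0 0 0 1'
```

```text
time_s: 5.3
tool_pos: [568.5, 61.7, 14.8]
eef_rot: [3.142, 0.0, 1.351]
wrist_force: [-0.4, 0.5, 0.4]
width: 0.4
time_s: 5.55
tool_pos: [569.2, 61.6, 14.7]
eef_rot: [-3.141, -0.0, 1.351]
wrist_force: [-3.0, 0.4, 0.1]
width: 0.4
time_s: 5.8
tool_pos: [569.4, 61.5, 14.6]
eef_rot: [-3.14, -0.0, 1.351]
wrist_force: [-5.9, 2.1, 3.4]
width: -0.2
```

```bash

python3 -m pendant '0.1 -0.022 0 0 0 0 1;0 0 0 0 0 0 1;0 0 0 0 0 0 1'
python3 - <<'E'
from h import *
from station import bot
plan()
im=bot.read_camera("side")["color"][:,:,::-1]
cv2.imwrite("pics/side4.png",cv2.resize(im[200:290,260:380],None,fx=6,fy=6,interpolation=cv2.INTER_CUBIC))
E
```

```text
time_s: 6.05
tool_pos: [569.6, 61.5, 14.5]
eef_rot: [-3.138, -0.0, 1.352]
wrist_force: [-11.4, 3.5, 6.5]
width: -0.2
t 6.05 tcp [569.6  61.5  14.5] fix [-11.   49.9] rot [-3.138 -0.     1.352] F [-11.4   3.5   6.5] w -0.2
need yaw turn deg 0.0
```

View pics/side4.png

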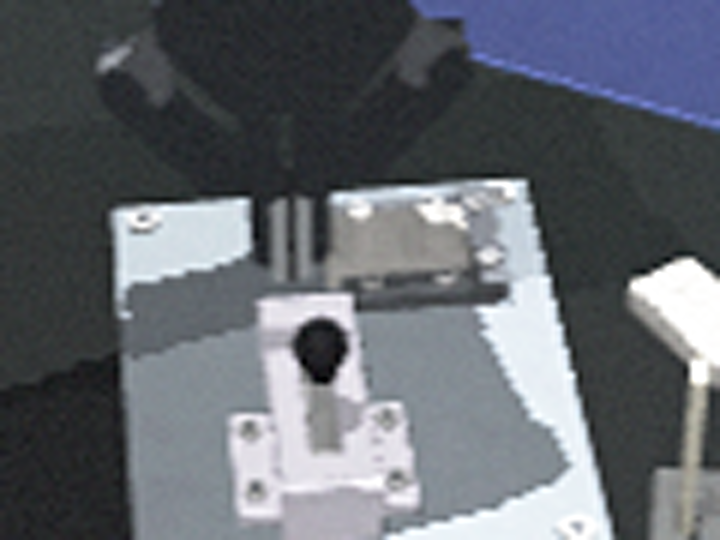

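Home: the leading end meets the stop (crop ≈(470,240)) and the force climbed to 11 N with the tool stalled. I'll back off, rise and go behind the knob.

```bash

python3 -m pendant '-0.5 0.11 0 0 0 0 1;-1 0.22 0 0 0 0 1;-1 0.22 0 0 0 0 1;0 0 2 0 0 0 1;0 0 3 0 0 0 1'
python3 -m pendant '0 0 3 0 0 0 1;0 0 3 0 0 0 1;0 -2.5 1 0 0 0 1;0 -3 0 0 0 0 1;0 -3 0 0 0 0 1'
python3 -m pendant '0 -3 0 0 0 0 1;0 -2 0 0 0 0 1;0 0 0 0 0 0 1;0 0 0 0 0 0 1'
python3 - <<'E'
from h import *
from station import bot
plan((-9,-90,120),(-9,-90,60),(-9,-78,60),(-9,-32,60))
im=bot.read_camera("side")["color"][:,:,::-1]
cv2.imwrite("pics/side5.png",cv2.resize(im[200:310,250:380],None,fx=5.4,fy=5.4,interpolation=cv2.INTER_CUBIC))
E
```

```text
time_s: 6.52
tool_pos: [544.7, 66.6, 63.5]
eef_rot: [-3.138, 0.001, 1.351]
wrist_force: [0.5, 0.2, 0.7]
width: -0.4
time_s: 6.93
tool_pos: [547.2, -19.3, 136.0]
eef_rot: [3.138, 0.0, 1.353]
wrist_force: [1.0, -0.6, -0.2]
width: -0.1
time_s: 7.27
tool_pos: [546.6, -69.4, 134.9]
eef_rot: [3.141, 0.0, 1.349]
wrist_force: [0.1, -0.2, -0.4]
width: -0.0
t 7.27 tcp [546.6 -69.4 134.9] fix [ -5.  -82.9] rot [3.141 0.    1.349] F [ 0.1 -0.2 -0.4] w -0.0
need yaw turn deg 0.2
(-9, -90, 120) world [541.2 -75.5] delta cm [-0.55 -0.61 -1.49]
(-9, -90, 60) world [541.2 -75.5] delta cm [ 0.  0. -6.]
(-9, -78, 60) world [543.8 -63.8] delta cm [0.26 1.17 0.  ]
(-9, -32, 60) world [553.8 -18.9] delta cm [1.   4.49 0.  ]
```

View pics/side5.png

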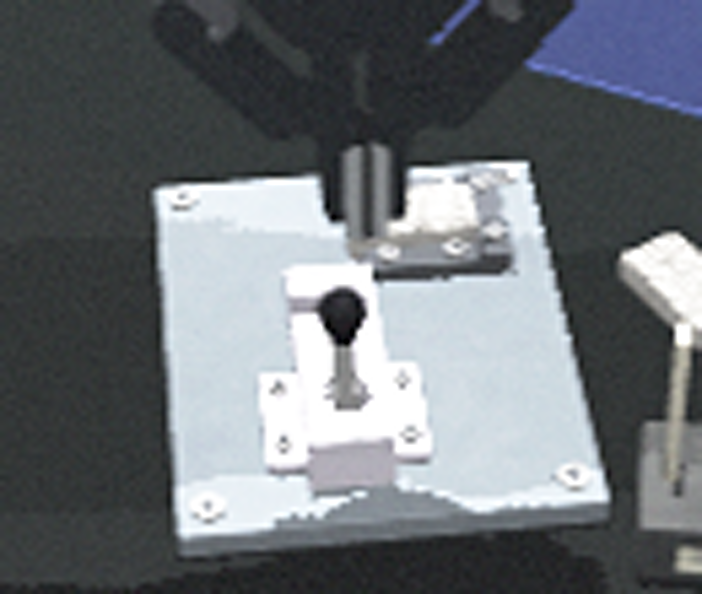

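The insert is home and the fingers are high above the work. Now down behind the knob, to about fixture y −90.

```bash

python3 -m pendant '-0.45 -0.7 -1.5 0 0 0 1;0 0 -2 0 0 0 1;0 0 -2 0 0 0 1;0 0 -1.9 0 0 0 1;0 0 0 0 0 0 1'
python3 -m pendant '0 0 0 0 0 0 1;0 0 0 0 0 0 1'
python3 - <<'E'
from h import *
from station import bot
plan((-8,-90,60),(-8,-78,60),(-8,-32,60))
im=bot.read_camera("side")["color"][:,:,::-1]
cv2.imwrite("pics/side6.png",cv2.resize(im[200:310,250:380],None,fx=5.4,fy=5.4,interpolation=cv2.INTER_CUBIC))
E
```

```text
time_s: 7.73
tool_pos: [540.3, -73.9, 58.0]
eef_rot: [-3.137, -0.0, 1.352]
wrist_force: [-1.8, 0.4, -0.6]
width: 0.2
time_s: 7.9
tool_pos: [542.5, -75.0, 61.8]
eef_rot: [3.141, 0.0, 1.352]
wrist_force: [0.2, 0.2, 0.4]
width: -0.1
t 7.9 tcp [542.5 -75.   61.8] fix [ -7.8 -89.2] rot [3.141 0.    1.352] F [0.2 0.2 0.4] w -0.1
need yaw turn deg -0.0
(-8, -90, 60) world [542.1 -75.7] delta cm [-0.03 -0.07 -0.18]
(-8, -78, 60) world [544.7 -64. ] delta cm [0.26 1.17 0.  ]
(-8, -32, 60) world [554.7 -19.1] delta cm [1.   4.49 0.  ]
```

View pics/side6.png

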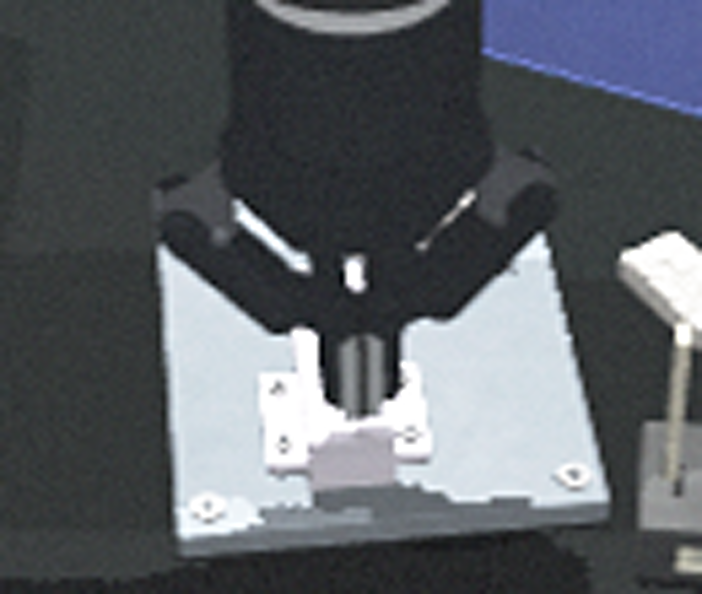

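The fingers (crop (360,410)) now hide the knob and are centred on the housing. Next push along +y of the fixture.

```bash

python3 -m pendant '0.11 0.49 0 0 0 0 1;0.11 0.49 0 0 0 0 1;0.11 0.49 0 0 0 0 1;0.11 0.49 0 0 0 0 1;0 0 0 0 0 0 1'
python3 -m pendant '0.11 0.49 0 0 0 0 1;0.11 0.49 0 0 0 0 1;0 0 0 0 0 0 1'
python3 - <<'E'
from h import *
plan()
E
```

```text
time_s: 8.37
tool_pos: [546.6, -55.0, 61.0]
eef_rot: [3.141, 0.0, 1.352]
wrist_force: [0.1, -0.7, -0.4]
width: -0.2
time_s: 8.62
tool_pos: [548.7, -45.3, 60.8]
eef_rot: [3.142, -0.0, 1.352]
wrist_force: [-0.1, -0.3, -0.2]
width: 0.2
t 8.62 tcp [548.7 -45.3  60.8] fix [ -8.2 -58.9] rot [ 3.142 -0.     1.352] F [-0.1 -0.3 -0.2] w 0.2
need yaw turn deg 0.0
```

```bash

python3 - <<'E'
from h import *
from station import bot
im=bot.read_camera("side")["color"][:,:,::-1]
cv2.imwrite("pics/side7.png",cv2.resize(im[200:310,250:380],None,fx=5.4,fy=5.4,interpolation=cv2.INTER_CUBIC))
im=bot.read_camera("top")["color"][:,:,::-1]
cv2.imwrite("pics/top7.png",im)
E
```

```text
(no output)
```

View pics/side7.png

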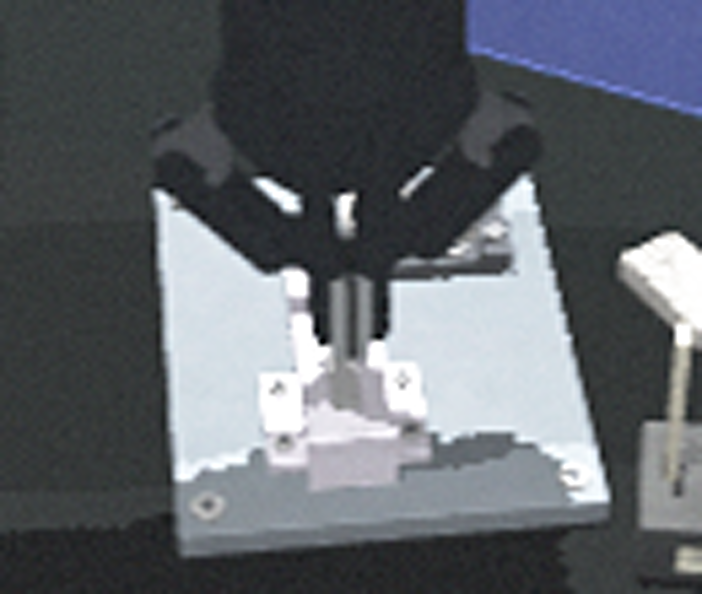

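View pics/top7.png

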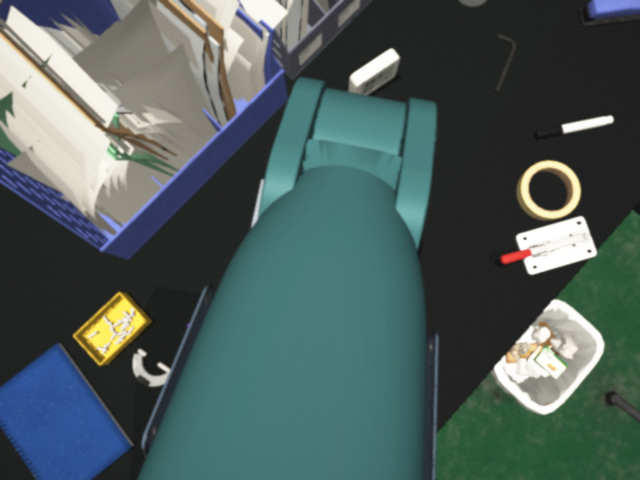

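```bash

python3 - <<'E'
from h import *
for y in(-62,-58,-54,-50,-46,-42,-38):
    a=np.r_[f2w(-9,y),36];k=np.r_[f2w(-9,y),70]
    q=lambda p:((proj('side',p)[0]-[250,200]+.5)*5.4-.5).round(0)
    print(y,q(a),q(k))
for yy in (-48,-70,-59): print('tip',yy,q(np.r_[f2w(-8.2,yy),60.8]))
a=cv2.imread('pics/side7.png')[280:500,240:450];cv2.imwrite('pics/s7c.png',cv2.resize(a,None,fx=2.7,fy=2.7))
a=cv2.imread('pics/side5.png')[280:500,240:450];cv2.imwrite('pics/s5c.png',cv2.resize(a,None,fx=2.7,fy=2.7))
E
```

```text
-62 [345. 399.] [343. 328.]
-58 [344. 391.] [342. 320.]
-54 [342. 383.] [341. 312.]
-50 [341. 376.] [340. 304.]
-46 [340. 368.] [339. 296.]
-42 [339. 360.] [337. 288.]
-38 [338. 352.] [336. 281.]
tip -48 [342. 320.]
tip -70 [348. 363.]
tip -59 [345. 341.]
```

View pics/s7c.png

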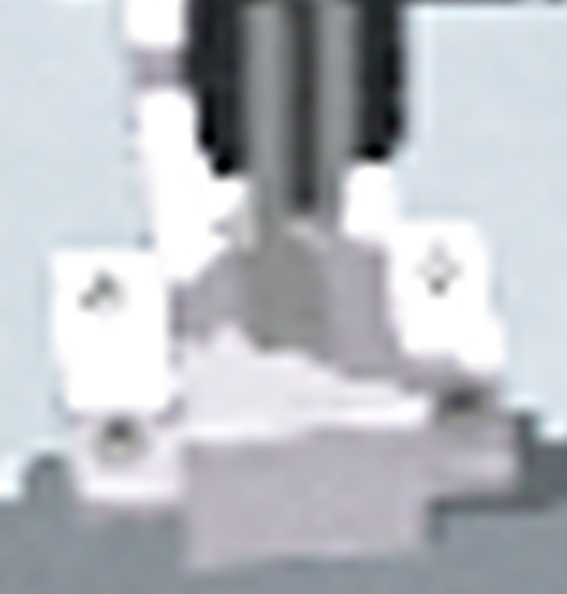

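View pics/s5c.png

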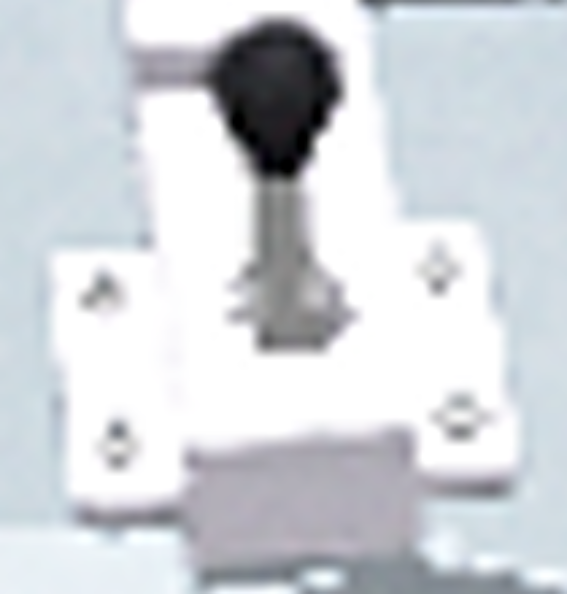

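The stem is no longer in the rear of the slot; only the empty slot end shows below the fingers, so the bolt is moving. I'll continue pushing.

```bash

python3 -m pendant '0.09 0.39 0 0 0 0 1;0.09 0.39 0 0 0 0 1;0.09 0.39 0 0 0 0 1'
python3 -m pendant '0.09 0.39 0 0 0 0 1;0.045 0.195 0 0 0 0 1;0 0 0 0 0 0 1'
python3 - <<'E'
from h import *
from station import bot
plan()
im=bot.read_camera("side")["color"][:,:,::-1]
cv2.imwrite("pics/side8.png",cv2.resize(im[200:310,250:380],None,fx=5.4,fy=5.4,interpolation=cv2.INTER_CUBIC))
E
```

```text
time_s: 8.97
tool_pos: [551.2, -34.1, 60.7]
eef_rot: [-3.141, 0.0, 1.351]
wrist_force: [-0.7, -2.8, -0.2]
width: -0.2
time_s: 9.22
tool_pos: [552.6, -27.9, 60.7]
eef_rot: [-3.141, -0.0, 1.352]
wrist_force: [-0.4, 0.5, 0.5]
width: -0.0
t 9.22 tcp [552.6 -27.9  60.7] fix [ -8.1 -41.1] rot [-3.141 -0.     1.352] F [-0.4  0.5  0.5] w -0.0
need yaw turn deg 0.0
```

View pics/side8.png

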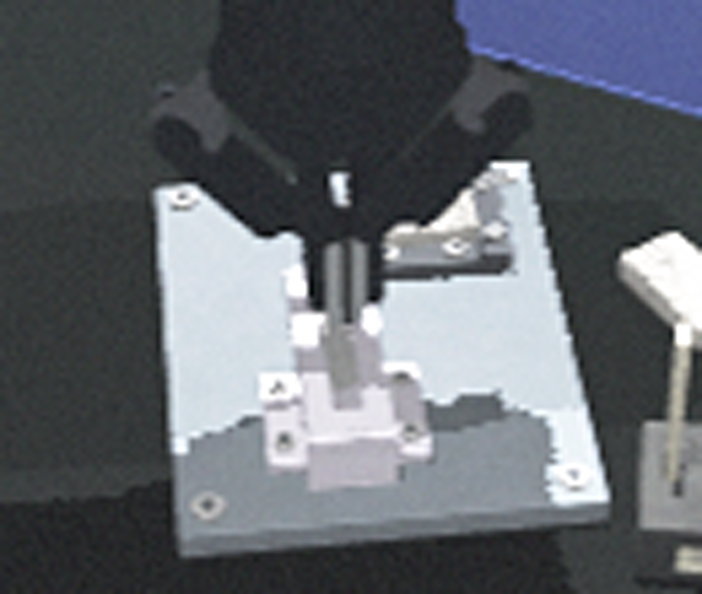

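The force read 2.8 N while moving and the slot opens behind the fingers, so the bolt is travelling. About 9 mm to go.

```bash

python3 -m pendant '0.065 0.29 0 0 0 0 1;0.065 0.29 0 0 0 0 1;0 0 0 0 0 0 1'
python3 -m pendant '0.045 0.195 0 0 0 0 1;0 0 0 0 0 0 1;0 0 0 0 0 0 1'
python3 -m pendant '0.022 0.1 0 0 0 0 1;0 0 0 0 0 0 1;0 0 0 0 0 0 1'
python3 -m pendant '0.022 0.1 0 0 0 0 1;0 0 0 0 0 0 1;0 0 0 0 0 0 1'
```

```text
time_s: 9.52
tool_pos: [554.0, -22.3, 60.8]
eef_rot: [3.142, -0.0, 1.351]
wrist_force: [-0.5, -1.2, 0.3]
width: 0.2
time_s: 9.77
tool_pos: [554.4, -20.6, 60.8]
eef_rot: [3.142, -0.0, 1.351]
wrist_force: [-0.8, -0.7, 0.0]
width: 0.1
time_s: 10.02
tool_pos: [554.6, -19.8, 60.8]
eef_rot: [3.142, 0.0, 1.351]
wrist_force: [0.2, -1.4, -0.1]
width: -0.1
time_s: 10.27
tool_pos: [554.8, -18.8, 60.8]
eef_rot: [-3.142, 0.0, 1.351]
wrist_force: [-0.8, -0.4, 0.5]
width: 0.3
```

```bash

python3 -m pendant '0.022 0.1 0 0 0 0 1;0 0 0 0 0 0 1;0 0 0 0 0 0 1'
python3 -m pendant '0.022 0.1 0 0 0 0 1;0 0 0 0 0 0 1;0 0 0 0 0 0 1'
python3 -m pendant '0.022 0.1 0 0 0 0 1;0 0 0 0 0 0 1;0 0 0 0 0 0 1'
```

```text
time_s: 10.52
tool_pos: [555.0, -17.7, 60.8]
eef_rot: [3.142, -0.0, 1.351]
wrist_force: [0.2, -0.8, -0.4]
width: -0.4
time_s: 10.77
tool_pos: [555.2, -17.1, 60.8]
eef_rot: [3.142, 0.001, 1.351]
wrist_force: [-0.8, -5.3, 0.9]
width: 0.4
time_s: 11.02
tool_pos: [555.2, -16.6, 60.8]
eef_rot: [-3.142, 0.002, 1.351]
wrist_force: [-2.4, -9.7, 1.0]
width: -0.1
```

Firm stop: the force went up to 10 N at fixture y≈−29.5, where I expected the end. I'll back off, rise and check.

```bash

python3 -m pendant '-0.2 -0.9 0 0 0 0 1;-0.2 -0.9 0 0 0 0 1;0 0 2.5 0 0 0 1;0 0 2.5 0 0 0 1;0 0 1 0 0 0 1'
python3 -m pendant '2 0 0 0 0 0 1;2 0 0 0 0 0 1;1 0 0 0 0 0 1;0 0 0 0 0 0 1'
python3 - <<'E'
from h import *
from station import bot
plan((30,-12,118),(30,-12,68))
im=bot.read_camera("side")["color"][:,:,::-1]
cv2.imwrite("pics/side9.png",cv2.resize(im[200:310,250:380],None,fx=5.4,fy=5.4,interpolation=cv2.INTER_CUBIC))
E
```

```text
time_s: 11.43
tool_pos: [552.1, -34.6, 123.4]
eef_rot: [3.139, -0.001, 1.351]
wrist_force: [0.9, -0.1, 0.7]
width: -0.2
time_s: 11.77
tool_pos: [603.0, -34.4, 120.5]
eef_rot: [3.141, -0.001, 1.351]
wrist_force: [-1.2, -1.3, -0.8]
width: 0.2
t 11.77 tcp [603.  -34.4 120.5] fix [ 42.4 -36.4] rot [ 3.141e+00 -1.000e-03  1.351e+00] F [-1.2 -1.3 -0.8] w 0.2
need yaw turn deg 0.0
(30, -12, 118) world [596.2  -7.8] delta cm [-0.68  2.65 -0.25]
(30, -12, 68) world [596.2  -7.8] delta cm [ 0.  0. -5.]
```

View pics/side9.png

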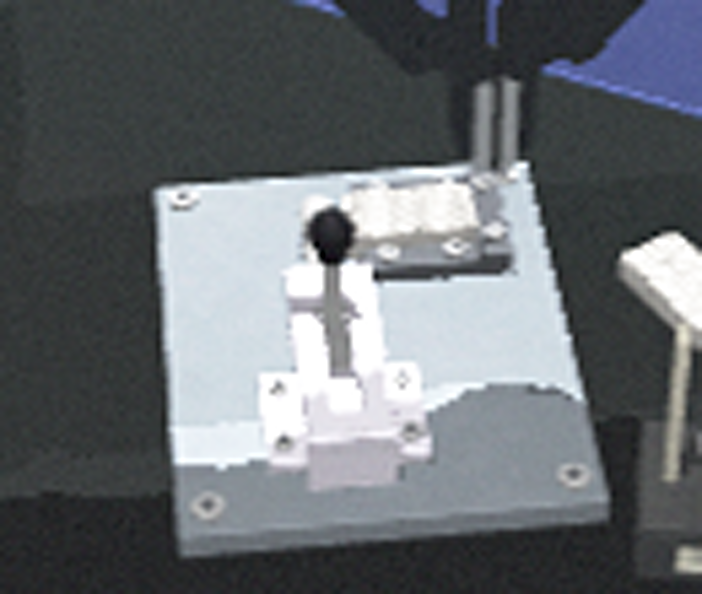

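The bolt is fully out: the knob is at crop (332,232), predicted (≈330,230) for stem y=−12, and the nose shows behind the insert at (318,205). Now to the +x side of the knob.

```bash

python3 -m pendant '-0.35 1.35 0 0 0 0 1;-0.35 1.3 0 0 0 0 1;0 0 -2 0 0 0 1;0 0 -2 0 0 0 1;0 0 -1.3 0 0 0 1'
python3 -m pendant '0 0 0 0 0 0 1;0 0 0 0 0 0 1'
python3 - <<'E'
from h import *
from station import bot
plan((30,-12,68))
im=bot.read_camera("side")["color"][:,:,::-1]
cv2.imwrite("pics/side10.png",cv2.resize(im[200:310,250:380],None,fx=5.4,fy=5.4,interpolation=cv2.INTER_CUBIC))
E
```

```text
time_s: 12.23
tool_pos: [592.8, -5.8, 66.7]
eef_rot: [-3.14, -0.0, 1.352]
wrist_force: [0.4, 0.1, 0.3]
width: -0.1
time_s: 12.4
tool_pos: [593.4, -6.4, 67.9]
eef_rot: [-3.14, -0.0, 1.352]
wrist_force: [0.2, -0.6, -0.2]
width: -0.1
t 12.4 tcp [593.4  -6.4  67.9] fix [ 27.  -11.2] rot [-3.14  -0.     1.352] F [ 0.2 -0.6 -0.2] w -0.1
need yaw turn deg 0.0
(30, -12, 68) world [596.2  -7.8] delta cm [ 0.28 -0.15  0.01]
```

View pics/side10.png

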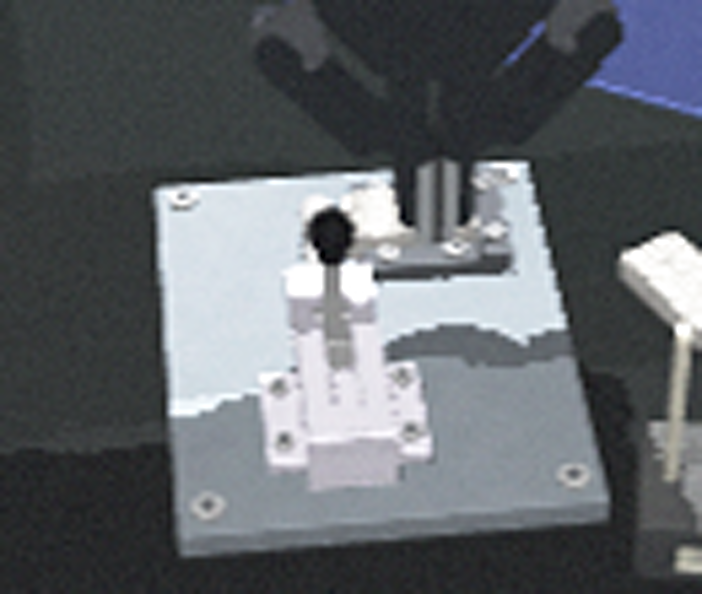

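The fingers are to the right of the knob (crop (440,240)) at the same level, clear of it. Now push to −x along the arc.

```bash

python3 -m pendant '-0.49 0.08 -0.6 0 0 0 1;-0.49 0.11 0 0 0 0 1;-0.39 0.09 0 0 0 0 1;-0.39 0.09 0 0 0 0 1;0 0 0 0 0 0 1'
python3 -m pendant '-0.39 0.09 0 0 0 0 1;-0.39 0.09 -0.1 0 0 0 1;-0.39 0.09 -0.1 0 0 0 1;0 0 0 0 0 0 1'
python3 - <<'E'
from h import *
from station import bot
plan()
im=bot.read_camera("side")["color"][:,:,::-1]
cv2.imwrite("pics/side11.png",cv2.resize(im[200:310,250:380],None,fx=5.4,fy=5.4,interpolation=cv2.INTER_CUBIC))
E
```

```text
time_s: 12.87
tool_pos: [576.2, -3.4, 62.3]
eef_rot: [3.141, 0.0, 1.351]
wrist_force: [-0.1, -0.4, 0.1]
width: 0.1
time_s: 13.2
tool_pos: [564.2, -0.6, 59.6]
eef_rot: [-3.141, 0.0, 1.351]
wrist_force: [0.4, 0.5, 0.3]
width: -0.3
t 13.2 tcp [564.2  -0.6  59.6] fix [ -2.7 -11.9] rot [-3.141  0.     1.351] F [0.4 0.5 0.3] w -0.3
need yaw turn deg 0.0
```

View pics/side11.png

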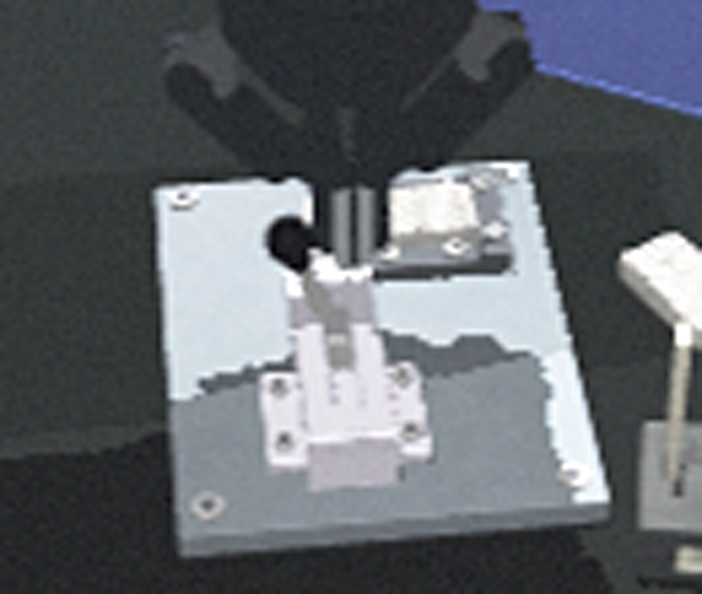

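The handle has swung into the locking leg, with the knob at crop (290,240). Continue.

```bash

python3 -m pendant '-0.39 0.09 -0.15 0 0 0 1;-0.39 0.09 -0.2 0 0 0 1;-0.39 0.09 -0.25 0 0 0 1;0 0 0 0 0 0 1'
python3 -m pendant '-0.29 0.065 -0.2 0 0 0 1;-0.2 0.045 -0.2 0 0 0 1;0 0 0 0 0 0 1;0 0 0 0 0 0 1'
python3 - <<'E'
from h import *
from station import bot
plan()
im=bot.read_camera("side")["color"][:,:,::-1]
cv2.imwrite("pics/side12.png",cv2.resize(im[200:310,250:380],None,fx=5.4,fy=5.4,interpolation=cv2.INTER_CUBIC))
E
```

```text
time_s: 13.58
tool_pos: [552.2, 2.1, 53.2]
eef_rot: [-3.14, 0.0, 1.351]
wrist_force: [0.6, 0.3, -0.4]
width: -0.2
time_s: 13.92
tool_pos: [548.3, 3.0, 49.6]
eef_rot: [-3.141, 0.0, 1.351]
wrist_force: [-0.2, -0.2, -0.7]
width: -0.0
t 13.92 tcp [548.3   3.   49.6] fix [-19.1 -11.8] rot [-3.141  0.     1.351] F [-0.2 -0.2 -0.7] w -0.0
need yaw turn deg 0.0
```

View pics/side12.png

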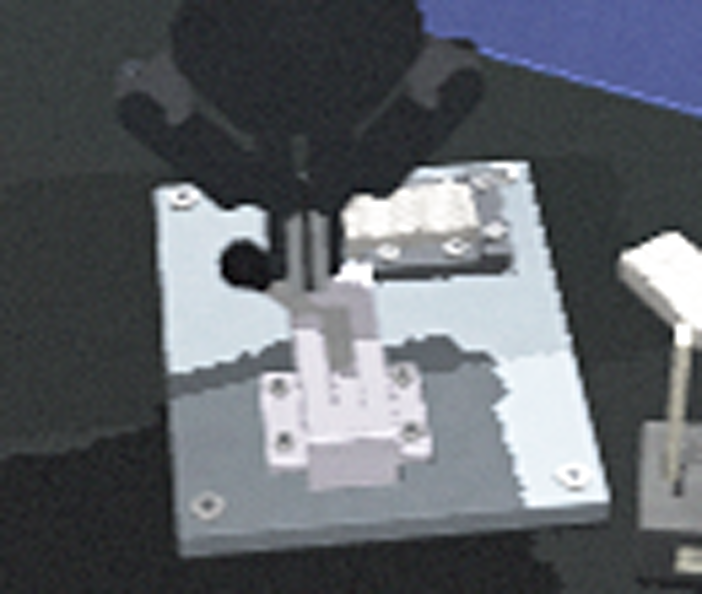

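```bash

python3 - <<'E'
from h import *
q=lambda p:((proj('side',p)[0]-[250,200]+.5)*5.4-.5).round(0)
for t in(0,.4,.7,.8,.9,1.0,1.1,1.2):
    x,z=-9-48*np.sin(t),22+48*np.cos(t); print(t,round(x,1),round(z,1),q(np.r_[f2w(x,-12),z]))
plan((-10,-12,58),(-10,-12,80),(-46,-12,80),(-46,-12,64))
E
```

```text
0 -9.0 70.0 [329. 232.]
0.4 -27.7 66.2 [277. 244.]
0.7 -39.9 58.7 [243. 263.]
0.8 -43.4 55.4 [234. 270.]
0.9 -46.6 51.8 [225. 279.]
1.0 -49.4 47.9 [218. 287.]
1.1 -51.8 43.8 [212. 297.]
1.2 -53.7 39.4 [207. 306.]
t 13.97 tcp [548.4   3.   49.7] fix [-18.9 -11.8] rot [-3.141 -0.     1.351] F [ 0.3 -0.9  0.3] w -0.1
need yaw turn deg 0.0
(-10, -12, 58) world [557.1   0.9] delta cm [ 0.87 -0.21  0.83]
(-10, -12, 80) world [557.1   0.9] delta cm [0.  0.  2.2]
(-46, -12, 80) world [522.    8.7] delta cm [-3.51  0.78  0.  ]
(-46, -12, 64) world [522.    8.7] delta cm [ 0.   0.  -1.6]
```

θ ≈ 0.69 now (knob at (246,264), predicted (243,263)). I'll go over the top and press down, travelling outward.

```bash

python3 -m pendant '0.9 -0.2 0.2 0 0 0 1;0 0 1.5 0 0 0 1;0 0 1.7 0 0 0 1;-1.7 0.38 0 0 0 0 1;-1.7 0.38 0 0 0 0 1'
python3 -m pendant '0 0 0 0 0 0 1;0 0 0 0 0 0 1;0 0 0 0 0 0 1'
python3 - <<'E'
from h import *
from station import bot
plan((-46,-12,80),(-44,-12,70))
im=bot.read_camera("side")["color"][:,:,::-1]
cv2.imwrite("pics/side13.png",cv2.resize(im[200:310,250:380],None,fx=5.4,fy=5.4,interpolation=cv2.INTER_CUBIC))
E
```

```text
time_s: 14.38
tool_pos: [524.2, 8.4, 84.4]
eef_rot: [3.14, -0.0, 1.351]
wrist_force: [-0.3, 0.4, -0.2]
width: 0.3
time_s: 14.63
tool_pos: [524.1, 8.4, 83.9]
eef_rot: [3.141, -0.0, 1.351]
wrist_force: [0.4, 0.2, -0.5]
width: 0.1
t 14.63 tcp [524.1   8.4  83.9] fix [-43.9 -11.8] rot [ 3.141 -0.     1.351] F [ 0.4  0.2 -0.5] w 0.1
need yaw turn deg 0.0
(-46, -12, 80) world [522.    8.7] delta cm [-0.21  0.03 -0.39]
(-44, -12, 70) world [523.9   8.2] delta cm [ 0.2  -0.04 -1.  ]
```

View pics/side13.png

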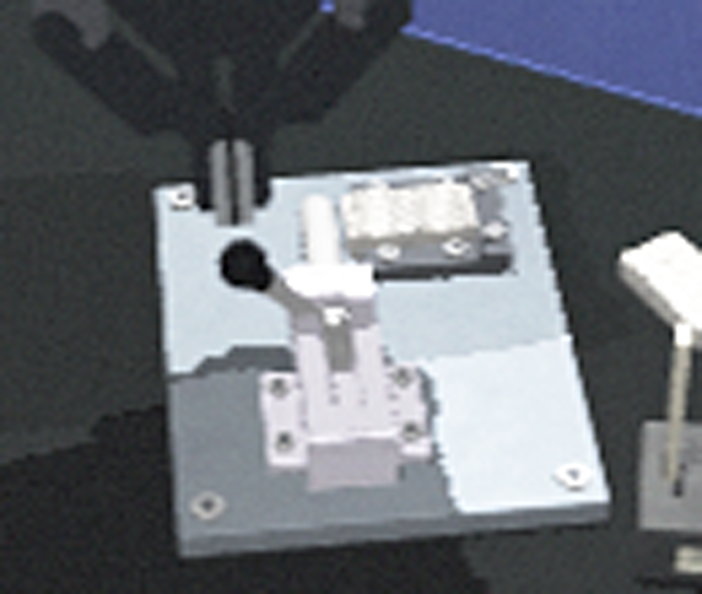

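The fingers are right above the knob (tip (232,222), knob (246,264)); the bolt lies across the mouth behind the insert. Press down and outward.

```bash

python3 -m pendant '0 0 -1.0 0 0 0 1;0 0 -0.5 0 0 0 1;-0.3 0.065 -0.4 0 0 0 1;-0.3 0.065 -0.4 0 0 0 1;0 0 0 0 0 0 1'
python3 -m pendant '-0.25 0.055 -0.4 0 0 0 1;-0.1 0.02 -0.3 0 0 0 1;-0.1 0.02 -0.2 0 0 0 1;0 0 0 0 0 0 1;0 0 0 0 0 0 1'
python3 - <<'E'
from h import *
from station import bot
plan()
im=bot.read_camera("side")["color"][:,:,::-1]
cv2.imwrite("pics/side14.png",cv2.resize(im[200:310,250:380],None,fx=5.4,fy=5.4,interpolation=cv2.INTER_CUBIC))
E
```

```text
time_s: 15.1
tool_pos: [516.2, 10.1, 60.0]
eef_rot: [-3.139, 0.0, 1.351]
wrist_force: [0.1, 0.9, 0.7]
width: 0.2
time_s: 15.52
tool_pos: [513.3, 10.7, 51.8]
eef_rot: [3.141, 0.0, 1.351]
wrist_force: [-0.2, -0.3, -0.8]
width: 0.1
t 15.52 tcp [513.3  10.7  51.8] fix [-54.9 -11.9] rot [3.141 0.    1.351] F [-0.2 -0.3 -0.8] w 0.1
need yaw turn deg 0.0
```

View pics/side14.png

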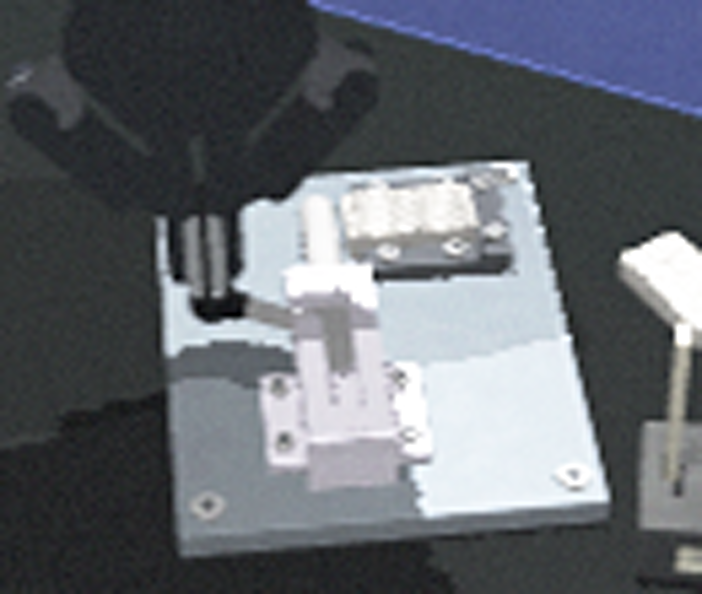

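The knob is following under the fingertip (crop (215,300)). A few mm more, down to the stop.

```bash

python3 -m pendant '0 0 -0.2 0 0 0 1;0 0 0 0 0 0 1;0 0 0 0 0 0 1'
python3 -m pendant '0 0 -0.15 0 0 0 1;0 0 0 0 0 0 1;0 0 0 0 0 0 1'
python3 -m pendant '0 0 -0.1 0 0 0 1;0 0 0 0 0 0 1;0 0 0 0 0 0 1'
```

```text
time_s: 15.82
tool_pos: [513.1, 10.8, 49.7]
eef_rot: [3.141, 0.0, 1.351]
wrist_force: [0.4, 0.3, -0.1]
width: -0.2
time_s: 16.07
tool_pos: [513.0, 10.8, 48.3]
eef_rot: [-3.142, -0.0, 1.351]
wrist_force: [0.1, 0.2, 0.6]
width: 0.1
time_s: 16.32
tool_pos: [513.0, 10.8, 47.5]
eef_rot: [3.141, -0.0, 1.351]
wrist_force: [-2.5, 0.2, 8.0]
width: -0.1
```

```bash

python3 -m pendant '0 0 -0.1 0 0 0 1;0 0 0 0 0 0 1;0 0 0 0 0 0 1'
python3 -m pendant '0 0 0.5 0 0 0 1;0 0 2.5 0 0 0 1;0 0 3 0 0 0 1;0 0 3.5 0 0 0 1;0 0 3.5 0 0 0 1'
python3 -m pendant '-3 -2 0 0 0 0 1;-3 -3 0 0 0 0 1;-3 -3 0 0 0 0 1;-3 -3 0 0 0 0 1;-3 -3 0 0 0 0 1'
python3 -m pendant '0 -4 0 0 0 0 1;0 -4 0 0 0 0 1;0 -4 0 0 0 0 1;0 0 0 0 0 0 1;0 0 0 0 0 0 1'
python3 - <<'E'
from h import *
from station import bot
plan()
im=bot.read_camera("side")["color"][:,:,::-1]
cv2.imwrite("pics/side15.png",cv2.resize(im[200:310,250:380],None,fx=5.4,fy=5.4,interpolation=cv2.INTER_CUBIC))
cv2.imwrite("pics/side15f.png",im)
im=bot.read_camera("top")["color"][:,:,::-1]
cv2.imwrite("pics/top15.png",im)
cv2.imwrite("pics/top15c.png",cv2.resize(im[165:300,230:390],None,fx=4.4,fy=4.4,interpolation=cv2.INTER_CUBIC))
E
```

```text
time_s: 16.57
tool_pos: [512.9, 10.9, 46.9]
eef_rot: [3.141, -0.0, 1.351]
wrist_force: [-5.9, 0.5, 16.4]
width: 0.1
time_s: 16.98
tool_pos: [512.6, 10.8, 177.7]
eef_rot: [-3.141, 0.0, 1.351]
wrist_force: [0.6, -0.8, -0.3]
width: -0.1
time_s: 17.4
tool_pos: [363.8, -127.7, 176.4]
eef_rot: [3.141, 0.0, 1.352]
wrist_force: [0.4, -1.1, -0.3]
width: -0.0
time_s: 17.82
tool_pos: [364.9, -248.7, 176.0]
eef_rot: [-3.141, -0.0, 1.348]
wrist_force: [-0.3, 0.0, -0.2]
width: 0.1
t 17.82 tcp [ 364.9 -248.7  176. ] fix [-143.4 -297.4] rot [-3.141 -0.     1.348] F [-0.3  0.  -0.2] w 0.1
need yaw turn deg 0.2
```

View pics/side15.png

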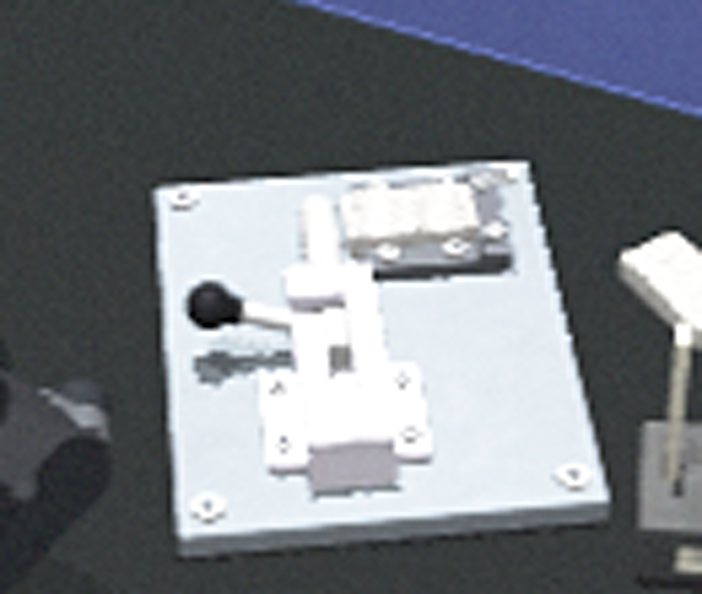

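View pics/top15c.png

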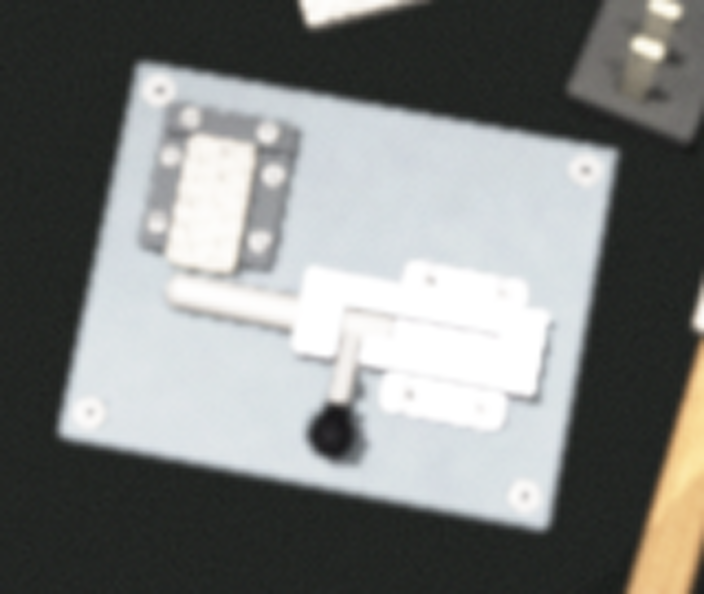

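View pics/side15f.png

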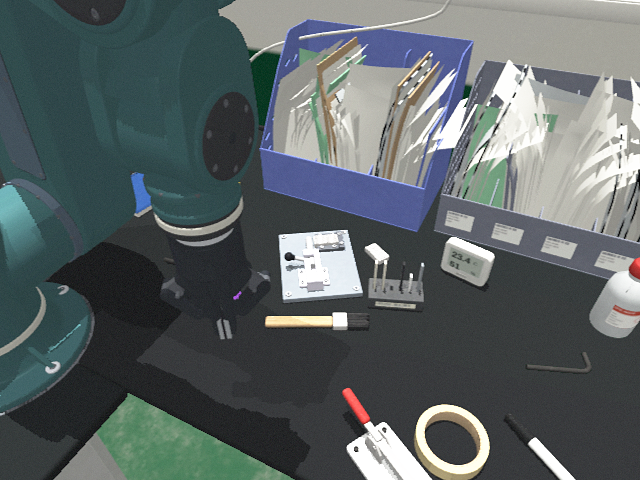

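The knob is at (212,305) against a prediction of (207,306) for 1.20 rad. The bolt crosses the mouth behind the insert, which sits against the stop. One numeric check before handing in.

```bash

python3 - <<'E'
from h import *
ut=crop('top',(333,431),4.4,(230,165)); us=crop('side',(212,305),5.4,(250,200))
k,r=tri(ut,us);f=w2f(*k[:2]);print('knob fix',f.round(1),k[2].round(1),'res',r.round(2),'theta',np.arctan2(-9-f[0],k[2]-22))
t0=crop('top',(210,273),4.4,(230,165)); 
for n,U in(('rear',(204,272)),('lead',(219,137)),('nose',(168,292))):
    u=crop('top',U,4.4,(230,165)); print(n,w2f(*ray('top',u,22 if n=='nose' else 24)[:2]).round(1))
from station import bot
bot.hand_in()
E
```

```text
knob fix [-52.5 -11.2] 38.9 res [ 0.03 -0.24 -0.29  0.06] theta 1.2005837743113403
rear [-0.9 49.4]
lead [51.6 54.3]
nose [-10.8  61.6]
the job is handed in; nothing more can be done
```

The insert is locked in and the job is handed in at about 18 s of the 58 s allowed; the hand-in reports no verdict. I pushed only with closed fingers:

1. **Insert:** pushed along the pocket until the tool stalled against the end stop at about 11 N.
2. **Bolt:** pushed out by its knob to the hard stop, at about 10 N.
3. **Handle:** swung into the locking leg from the side, then pressed down from above, moving outward with the knob, to its stop at about 16 N. The arm was then moved well clear.

**Last checks from the images, in the fixture frame:**

| What | Measured | Nominal |
|---|---|---|
| Handle angle | 1.20 rad | 1.20 rad |
| Knob height | 38.9 mm | 39 mm |
| Bolt tip, y | 61.6 mm | 60 mm |
| Insert leading end, x | 51.6 mm | 51.5 mm (stop face) |
| Insert rear end, x | -0.9 mm | 1.5 mm |

- **Disagreement:** the two insert ends give a length of 52.5 mm against the real 50 mm, so that reading is about 2 mm off, which is within the calibration error. The bolt passing behind the insert also fits it being home.
- **Weak force signal:** I did not rely on force readings while the bolt was sliding, because they mostly stayed near the noise. I confirmed the bolt was moving from the pictures instead.
- **Other parts:** the spare insert, brush and test-bar block look unmoved in the last pictures; I did not measure them.

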